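# Lay out a blood draw in order of use

## Robot

A 6-joint arm with a two-finger parallel gripper is mounted at the origin on a cart in front of the work surface, level with it; the furniture and walls round the work are solid. World frame = base frame: x ahead of the robot, y to its left, z up, the work surface at z = 0. Lengths are in mm, angles in rad, forces in N, time in s.
With the tool pointing down it reaches from about 350 to 975 mm from the base axis. Payload 7.1 kg.
Tool frame: the origin (TCP) lies on the centre line of the jaws, within the pads' length; the fingertips stand 17 mm ahead of it and the grasp point (between the pads) lies 2 mm behind it (tip_extent is the distance from the TCP to the fingertips, in mm); z points along the fingers, y is the line along which they close (so a half turn about z gives the same grasp; the last joint's range is limited). The gripper opens to 88 mm and grips with 3 to 60 N. Pads are 20 mm wide; open, the fingers measure 115 mm over their backs; the gripper's body (75 mm by 178 mm) begins 61 mm behind the grasp point.
Start: joints at [-1.182, 0.423, 1.63, -0, 1.089, -0.019], TCP at [247.885, -573.723, 239.675] pointing down, gripper open.
Joint ranges: [-3, 3], [-0.9, 2.11], [0.09, 2.58], [-1.31, 4.45], [0.11, 2.69], [-2.54, 2.54]. Speed limits (rad/s): [2.39, 2.39, 3.01, 3.14, 3.14, 3.14].

## Interface

Orientations are given as a rotation vector (axis times angle).
In Python, from workcell import get_obs, get_image, camera_model, close_job, look_for, outline_of, pinpoint, tip_extent gives the robot as it stands.
- The arm moves only by the shell command python3 -m jog 'ROWS'. ROWS is text: rows parted by semicolons, each of 7 numbers parted by spaces: the shift along the tool's x, y, z as a fraction of full scale, then the turn, a rotation vector about the tool's x, y, z as a fraction of full scale, then the closure, from -1 (fully open) to 1 (shut). A call has 1 to 8 rows; each row is the pose to reach, as a shift and turn from the pose commanded when the call began, along the tool's axes at that moment; what a row does not reach only later rows make up. Full scale, the value 1, is 0.2 m for a shift and 30 degrees for a turn. A row lasts 1/10 s, in which the tool goes at most 50 mm and 8.59 degrees, less where a joint would pass 70% of its speed; a pose out of reach is approached as far as the arm can. A call with a number of a shift or a turn outside -1 to 1 is refused whole. A call with a gripper value outside its range is refused whole. The fingers move at their own pace and stop on an object; the grip force is fixed at half the most. Time passes only in rows, so rows that repeat a pose let the fingers close. It gives the time, the measured TCP pose, the force, the opening and the grip force at its end, in the units of the state.
- get_obs(): the state, without advancing time (a new reading comes with each control period).
- get_image(name): name is "scene" or "top" or "wrist"; returns the picture (384x512x3 uint8, red, green, blue); there is no depth.
- camera_model(name): a dict with "fx", "fy", "cx", "cy" (pixels), "dist_coeffs" ([k1, k2, p1, p2, k3] as OpenCV has them; the pictures are not rectified), "origin" and "orientation" of the camera in the world; the wrist camera has in their place "tool_from_camera" (4x4, takes a point from camera to tool coordinates, whose origin is the TCP and whose axes are the flange's). Camera axes: x right, y down, z forward; pixel columns grow to the right and rows downward; lengths in mm; the calibration is good to about 2 mm. A picture is of the moment at which its call begins: read the wrist's pose just before it. camera_model takes no time and is no camera call.
- close_job(): hands the job in; it is judged then, once.
Trained networks look in the newest picture that a camera, given by its name, has taken for a name from the list of things; names that differ only in an ending like _2 or _b are one class to them, and where a whole thing is asked for, a point or a joint stands for the part that bears it (a point fixed in the world has none). Each returns a list of dicts, best first, with "confidence" (0 to 1); they miss things now and then, are a little off and sometimes report something else, mostly with a low value. They report only what shows in the picture. A call takes as long as a camera call. They do not tell look-alikes from the thing itself.
- look_for(target, camera): "xyz" ([x, y, z] in mm, in the coordinates of the camera as it stood for that picture, good to about 4 mm: the middle of the surface that is visible of it).
- outline_of(target, camera): "mask" (384x512 bool, what is visible of it).
- pinpoint(target, camera): "xyz" ([x, y, z] in mm, in the coordinates of the camera as it stood for that picture, good to about 4 mm: a listed point, or the origin of a listed thing).
The state is a dict: "t": time; "qpos": joint angles; "qvel": joint speeds; "joint_torque": joint torques, N m; "ee_pos": TCP position; "orientation": TCP orientation; "ft_force": force on the tool from outside, world axes, zero at the start; "moment": the same for the moment, N m; "width": finger opening in mm; "grasp_force": force on a finger pad.
Only numpy, scipy, OpenCV 4.12 (cv2) and the standard library are available. Lean on these libraries where they do the work, as an engineer would, in place of code of your own. Each camera call takes 0.05 s, during which the arm holds its last target. There are 200 camera calls.

## Task

Lay out the next blood draw in order of use. In the white three-lane tray lay the tubes flat, one to a lane and lengthwise about mid-lane, in the order of draw from left to right as you stand at the desk: light-blue cap, then yellow between the others, then purple. In the steel dish lay the tape roll flat, with the swab sachet, which is needed first, centred on top of it; leave the red-lidded cup and the two amber vials standing where they are.

Things in the scene. Friction and masses are not known exactly. Their poses are not given: they have to be found in the camera images.
- blue_tube: Light-blue-capped sample tube lying on the desk, 86 mm long, cap 16 mm thick, clear labelled body 12 to 13 mm thick. Origin: mid-length, on its underside, 8 mm below its axis. Its y axis runs along it away from the cap: cap y = -43 to -27 mm, body on to +43 mm, the body's underside 2 mm above the origin. It does not roll. 10 to 20 g.
- yellow_tube: Yellow-capped sample tube lying on the desk, 86 mm long, cap 16 mm thick, clear labelled body 12 to 13 mm thick. Origin: mid-length, on its underside, 8 mm below its axis. Its y axis runs along it away from the cap: cap y = -43 to -27 mm, body on to +43 mm, the body's underside 2 mm above the origin. It does not roll. 10 to 20 g.
- purple_tube: Purple-capped sample tube lying on the desk, 86 mm long, cap 16 mm thick, clear labelled body 12 to 13 mm thick. Origin: mid-length, on its underside, 8 mm below its axis. Its y axis runs along it away from the cap: cap y = -43 to -27 mm, body on to +43 mm, the body's underside 2 mm above the origin. It does not roll. 10 to 20 g.
- tape_roll: Beige roll of surgical tape lying flat, 58 diameter, 25 high. Origin: centre of its underside, z up. 40 to 70 g. Sizes in mm.
- swab_sachet: White and blue alcohol swab sachet lying flat, a stiff square of 50 x 50 x 8. Origin: centre of its underside, x and y along its sides, z up. 10 to 17 g. Sizes in mm.
- draw_tray: White tray, fixed, left or right of the desk's middle; 120 (x) x 148 (y) mm, floor 3, ribs 7, rims 8 mm high. Origin: centre of its underside; x points away from the robot within 0.3 rad. Three lanes along x, 108 long and 42 mm wide inside, centre lines at y = +47 mm (left as the robot sees it), 0 (middle), -47 mm (right).
- steel_dish: Shallow round stainless steel dish, fixed on the desk on the other side from the tray: 90 outer diameter, 13 high, inside about 80 wide at the floor, floor 2 thick. Origin: centre of its underside. Sizes in mm.
- red_cup: Bystander: white sample cup with red lid, 51 diameter, 64 high, standing near the front of the desk, with an open green box (51 x 76, 22 high, fixed) behind it. Origin: centre of its underside. Sizes in mm.
- amber_vial: Bystander: small amber vial with white cap, 29 diameter, 65 high, standing on the right. Origin: centre of its underside. Sizes in mm.
- black_vial: Bystander: small amber vial with black cap, 29 diameter, 58 high, standing on the left. Origin: centre of its underside. Sizes in mm.
Things that resemble listed ones, but are neither listed nor needed, are in the scene too. Leave any black look-alike of the blue_tube alone.

How it is judged (in metres and radians):
At the end, for the whole second after the job is handed in: Blue, yellow, purple tubes lie flat in the left, middle, right lane (within 14.5 mm of its centre line, 20 mm of mid-lane, 0.3 rad along it); tape roll flat on the dish floor within 15.5 mm of its centre; swab flat on the roll within 16 mm of its centre; all at rest (y of blue_tube in the frame of draw_tray between 0.0325 and 0.0615 m and x of blue_tube in the frame of draw_tray between -0.02 and 0.02 m and z of each of blue_tube, yellow_tube, purple_tube in the frame of draw_tray below 0.024 m and angle between the y axis of each of blue_tube, yellow_tube, purple_tube and the x axis of draw_tray, either way round below 0.3 rad and angle between blue_tube's own y axis and vertical between 1.481 and 1.661 rad and y of yellow_tube in the frame of draw_tray between -0.0145 and 0.0145 m and x of yellow_tube in the frame of draw_tray between -0.02 and 0.02 m and angle between yellow_tube's own y axis and vertical between 1.481 and 1.661 rad and y of purple_tube in the frame of draw_tray between -0.0615 and -0.0325 m and x of purple_tube in the frame of draw_tray between -0.02 and 0.02 m and angle between purple_tube's own y axis and vertical between 1.481 and 1.661 rad and horizontal distance between tape_roll and steel_dish below 0.0155 m and z of tape_roll in the frame of steel_dish below 0.008 m and angle between tape_roll's own z axis and vertical below 0.12 rad and horizontal distance between swab_sachet and tape_roll below 0.016 m and z of swab_sachet in the frame of tape_roll between 0.019 and 0.031 m and angle between swab_sachet's own z axis and vertical below 0.15 rad and linear speed of each of blue_tube, yellow_tube, purple_tube, tape_roll, swab_sachet below 0.02 m/s); the robot touches nothing.
It fails at once if the red-lidded cup is pushed more than 20 mm or tipped (distance of red_cup from where it was at the start of the episode above 0.02 m or angle between red_cup's own z axis and vertical above 0.3 rad).
It fails at once if the white-capped vial is pushed more than 20 mm or tipped (distance of amber_vial from where it was at the start of the episode above 0.02 m or angle between amber_vial's own z axis and vertical above 0.3 rad).
It fails at once if the black-capped vial is pushed more than 20 mm or tipped (distance of black_vial from where it was at the start of the episode above 0.02 m or angle between black_vial's own z axis and vertical above 0.3 rad).
It also fails if it takes over 120 s, if anything falls off the work surface, if the arm or the gripper's body presses on something with over 40 N, if the wrist force passes 120 N, or if a joint passes its speed limit or range.

## Working session

There is one attempt and no reset: what is moved stays moved. The work goes in short steps, Python scripts to look and compute and a shell command to move; the robot and the scene stay as the last step left them, time stands still between calls to the robot, and variables do not carry over. Pictures are saved under pics/ and viewed, at most 14 in all, crops included, and the job is handed in when it is done.

```bash
ls; mkdir -p pics
cat > h.py <<'E'
import numpy as np, cv2
from scipy.spatial.transform import Rotation as R
from workcell import *
def cam(name):
    m=camera_model(name)
    K=np.array([[m['fx'],0,m['cx']],[0,m['fy'],m['cy']],[0,0,1.]]);d=np.array(m['dist_coeffs'],float)
    if 'tool_from_camera' in m:
        o=get_obs();T=np.eye(4);T[:3,:3]=R.from_rotvec(o['orientation']).as_matrix();T[:3,3]=o['ee_pos'];T=T@np.array(m['tool_from_camera'])
    else:
        T=np.eye(4);q=np.array(m['orientation']);T[:3,:3]=R.from_rotvec(q).as_matrix() if q.size==3 else (q if q.shape==(3,3) else R.from_quat(q).as_matrix());T[:3,3]=m['origin']
    return K,d,T
def ray(c,px,z):
    K,d,T=c;u=cv2.undistortPoints(np.array(px,float).reshape(-1,1,2),K,d)[:,0]
    v=np.c_[u,np.ones(len(u))]@T[:3,:3].T;o=T[:3,3]
    return o+v*((z-o[2])/v[:,2])[:,None]
def proj(c,P):
    K,d,T=c;Q=(np.array(P,float).reshape(-1,3)-T[:3,3])@T[:3,:3]
    return cv2.projectPoints(Q,np.zeros(3),np.zeros(3),K,d)[0][:,0]
def world(c,p): return c[2][:3,:3]@np.array(p)+c[2][:3,3]
def save(n,im,s=1.5): cv2.imwrite('pics/'+n,cv2.resize(im[:,:,::-1],None,fx=s,fy=s))
E
python3 - <<'E'
from h import *
np.set_printoptions(precision=1,suppress=True)
print(camera_model('top'))
save('scene0.png',get_image('scene'))
c=cam('top');save('top0.png',get_image('top'))
for n in 'blue_tube yellow_tube purple_tube tape_roll swab_sachet draw_tray steel_dish red_cup amber_vial black_vial'.split():
    for r in pinpoint(n,'top')[:3]:
        w=world(c,r['xyz']);print(n,round(r['confidence'],2),w,proj(c,w)[0])
o=get_obs();print(o['ee_pos'],R.from_rotvec(o['orientation']).as_matrix(),o['t'])
E
```

```text
pics
{'fx': 484.1227110382947, 'fy': 484.1227110382947, 'cx': 257.08553696746134, 'cy': 202.84469774563627, 'dist_coeffs': array([-0.,  0.,  0.,  0.,  0.]), 'origin': array([ 337.6,   12.5, 1573.1]), 'orientation': array([-2.2,  2.2, -0.1])}
blue_tube 0.47 [318.6 324.4  -2.6] [152.7 253. ]
blue_tube 0.39 [443.2 295.1   1. ] [162.8 214.6]
yellow_tube 0.52 [615.4  -9.2  -1.3] [257.3 163.8]
yellow_tube 0.34 [ 453.3 -123.5   -0.9] [291.6 213.4]
purple_tube 0.44 [445.3 155.3   1.5] [206.  214.5]
tape_roll 0.54 [ 455.9 -120.9   -0.1] [290.8 212.6]
swab_sachet 0.78 [ 467.1 -312.5    3.9] [349.6 209.9]
draw_tray 0.85 [642.2 213.1   2.3] [189.7 154.5]
draw_tray 0.21 [442.7 294.    1.6] [163.1 214.7]
steel_dish 0.78 [ 632.4 -218.5   -0.7] [320.7 159.7]
red_cup 0.49 [423.5  -8.4   1.9] [256.3 222. ]
red_cup 0.16 [639.4 212.8  -0.9] [189.9 155.5]
amber_vial 0.65 [ 548.8 -362.    -0.3] [364.2 185.5]
amber_vial 0.41 [442.  295.9  -1. ] [162.7 215. ]
amber_vial 0.17 [ 465.2 -314.     2.7] [350.  210.5]
black_vial 0.56 [538.1 381.2   0.2] [137.4 185.2]
[ 247.9 -573.7  239.7] [[ 0.9  0.4  0. ]
 [ 0.4 -0.9 -0. ]
 [ 0.   0.  -1. ]] 0.6
```

Run:
```python
import cv2
a=cv2.imread('pics/top0.png');b=a[180:420,165:600]
cv2.imwrite('pics/top0c.png',cv2.resize(b,None,fx=1.8,fy=1.8,interpolation=cv2.INTER_CUBIC))
```

```text
(no output)
```

View pics/scene0.png

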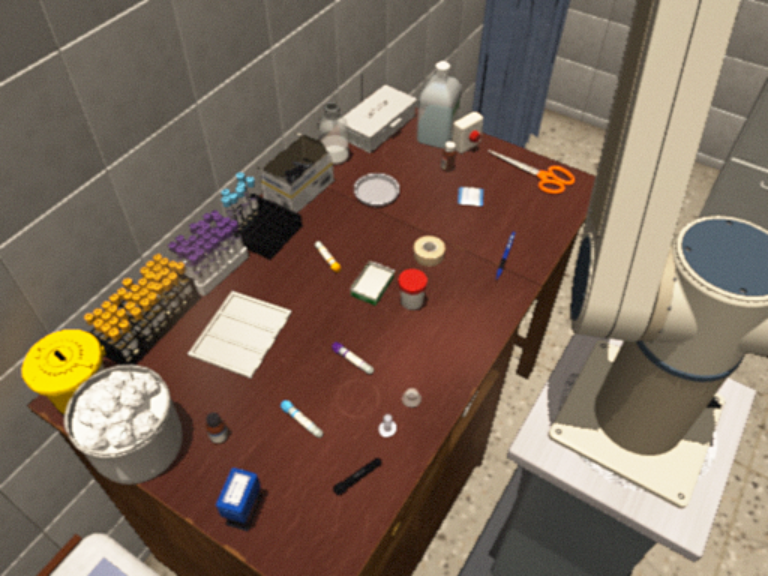

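View pics/top0c.png

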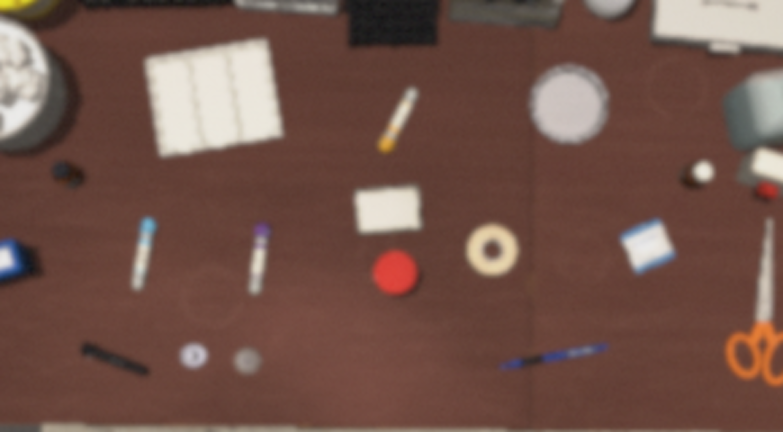

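The black-capped look-alike is at crop px (115,358). The blue candidates are that one (world 319,324) and the tube with the light-blue cap at crop (143,255), world (443,295). The second fits the description. The other items are unambiguous: yellow (397,120), purple (258,258), tape (492,250), swab (648,246), tray (215,98) and dish (569,104). Next I'll measure angles from the masks and take an enlarged crop of the blue tube.

```bash
cat >> h.py <<'E'
def plan(*tg):
    "tg: x,y,z,yaw_deg of tool x; prints shift/turn fractions from present pose"
    o=get_obs();M=R.from_rotvec(o['orientation']).as_matrix();p=np.array(o['ee_pos'])
    for x,y,z,yaw in tg:
        D=R.from_euler('z',yaw,degrees=True).as_matrix()@np.diag([1,-1,-1.])
        print('  to',(x,y,z,round(yaw,1)),'shift',np.round(M.T@(np.array([x,y,z])-p)/200,4),'turn',np.round(np.degrees(R.from_matrix(M.T@D).as_rotvec())/30,4))
def rects(camera,c,names,at):
    for n,z in names:
        for r in outline_of(n,camera)[:4]:
            m=r['mask'].astype(np.uint8)
            if m.sum()<15: continue
            ys,xs=np.nonzero(m);W=ray(c,np.c_[xs,ys],z)[:,:2]
            b=cv2.minAreaRect(W.astype(np.float32));q=cv2.boxPoints(b)
            w,v=np.linalg.eigh(np.cov(W.T));e=v[:,1]
            print(n,round(r['confidence'],2),len(xs),'mean',W.mean(0),'rect',np.array(b[0]),np.array(b[1]),round(b[2],1),'pca',round(np.degrees(np.arctan2(e[1],e[0])),1))
E
python3 - <<'E'
from h import *
np.set_printoptions(precision=1,suppress=True)
im=get_image('top');c=cam('top')
rects('top',c,[('blue_tube',8),('yellow_tube',8),('purple_tube',8),('tape_roll',25),('swab_sachet',8),('draw_tray',8),('steel_dish',13),('red_cup',64)],0)
s=get_image('scene')
save('blue.png',s[225:350,140:300],4.5)
o=get_obs();M=R.from_rotvec(o['orientation']).as_matrix();print(np.degrees(np.arctan2(M[1,0],M[0,0])),o['width'],tip_extent)
plan((430,-250,239,0),(445,-200,239,0))
E
```

```text
blue_tube 0.56 129 mean [445.9 293.8] rect [445.3 294.1] [17. 86.] 81.8 pca 171.2
blue_tube 0.45 111 mean [320.4 326.2] rect [320.  325.8] [78.3 15.1] 71.3 pca 71.3
yellow_tube 0.52 58 mean [607.4  -6.8] rect [612.9 -10.4] [13.  75.5] 62.1 pca 154.1
purple_tube 0.44 101 mean [444. 155.] rect [443.4 154.7] [13.6 78.9] 85.4 pca 174.7
purple_tube 0.19 198 mean [428.1  -8.4] rect [428.   -9.1] [48.6 48.6] 0.8 pca 106.2
tape_roll 0.52 227 mean [ 456.3 -122.3] rect [ 456.8 -123.3] [54.4 57.1] 45.6 pca 141.7
swab_sachet 0.56 221 mean [ 466.5 -314.4] rect [ 465.7 -314.1] [49.4 48.6] 26.6 pca 71.4
draw_tray 0.59 1656 mean [638.5 214.5] rect [639.2 214. ] [125.  148.7] 9.8 pca 102.5
steel_dish 0.81 622 mean [ 636.7 -216.5] rect [ 637.2 -215.8] [89.8 88.7] 0.2 pca 58.7
red_cup 0.6 193 mean [424.7  -8.1] rect [424.8  -8.3] [46.1 46.1] 64.2 pca 133.5
red_cup 0.22 616 mean [ 626.1 -210.1] rect [ 627.4 -209.9] [86.9 82.6] 0.2 pca 177.1
23.365463524286387 87.9208901411515 17.0
  to (430, -250, 239, 0) shift [ 1.5 -1.1  0. ] turn [-0.  -0.   0.8]
  to (445, -200, 239, 0) shift [ 1.6 -1.3  0. ] turn [-0.  -0.   0.8]
```

View pics/blue.png

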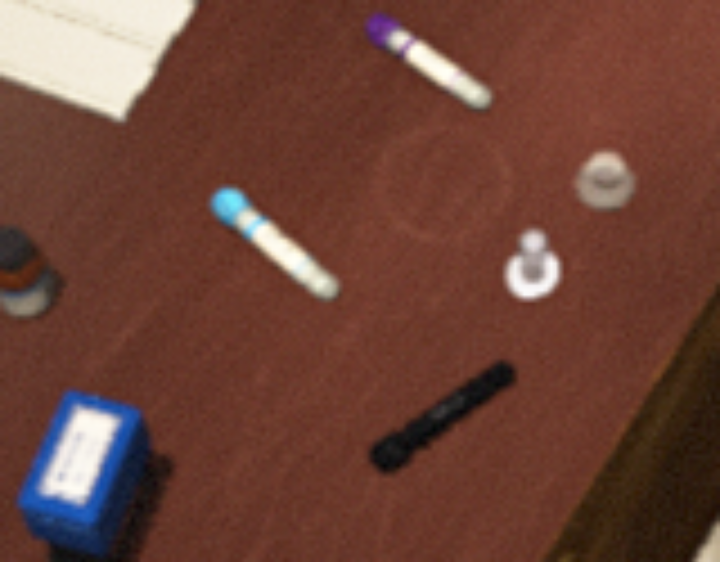

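The light-blue cap is at crop (228,205) and its body runs to (330,290). The black one at (440,415) is the look-alike. I'll take the tape roll first.

```bash
r='0.8 -0.6 0 0 0 0.779 -1'
python3 -m jog '0.8 -0.8 0 0 0 0.779 -1;0.8 -0.8 0 0 0 0.779 -1;0.8 -0.8 0 0 0 0.779 -1;0.8 -0.8 0 0 0 0.779 -1;0.8 -0.8 0 0 0 0.779 -1;0.8 -0.8 0 0 0 0.779 -1;0.8 -0.8 0 0 0 0.779 -1'
python3 - <<'E'
from h import *
plan((456,-122,140,0),(456,-122,31,0))
E
```

```text
t: 1.8
ee_pos: [331.7, -363.6, 240.1]
orientation: [3.141, 0.002, 0.001]
ft_force: [-0.5, -0.9, 0.6]
width: 87.6
grasp_force: 0.0
  to (456, -122, 140, 0) shift [ 0.6229 -1.2078  0.4993] turn [ 0.002  -0.001   0.0028]
  to (456, -122, 31, 0) shift [ 0.6227 -1.2083  1.0443] turn [ 0.002  -0.001   0.0028]
```

```bash
python3 -m jog '0.5 -1 0 0 0 0 -1;0.5 -1 0 0 0 0 -1;0.5 -1 0 0 0 0 -1;0.5 -1 0 0 0 0 -1;0.5 -1 0 0 0 0 -1;0.5 -1 0 0 0 0 -1'
python3 - <<'E'
from h import *
np.set_printoptions(precision=1,suppress=True)
c=cam('wrist');save('w1.png',get_image('wrist'),1.2);print(c[2])
for n in ['tape_roll']:
    for r in pinpoint(n,'wrist'): print(r['confidence'],world(c,r['xyz']))
rects('wrist',c,[('tape_roll',25)],0)
plan((456,-122,31,0))
E
```

```text
t: 2.4
ee_pos: [432.8, -162.7, 239.8]
orientation: [3.141, 0.004, 0.001]
ft_force: [-0.1, -0.6, 0.2]
width: 88.0
grasp_force: 0.0
[[   0.    -1.    -0.3  512.9]
 [  -1.    -0.    -0.  -163.8]
 [   0.     0.3   -1.   385.3]
 [   0.     0.     0.     1. ]]
0.94 [ 459.9 -127.8    0.1]
tape_roll 0.71 1543 mean [ 456.6 -126.4] rect [ 456.5 -126.3] [56.8 59.1] 89.7 pca 170.6
  to (456, -122, 31, 0) shift [ 0.1 -0.2  1. ] turn [ 0.  0. -0.]
```

View pics/w1.png

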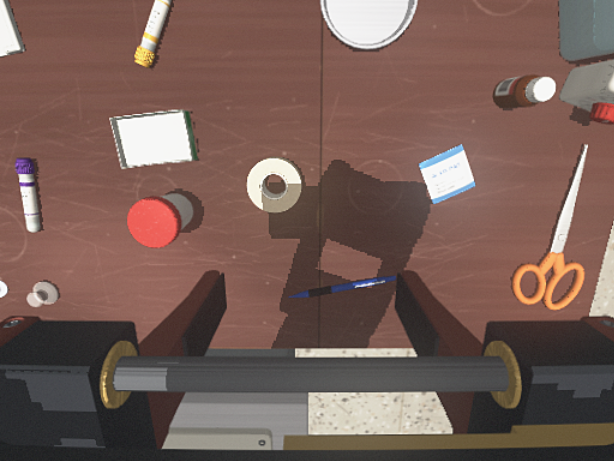

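The wrist view shows the tape at (273,185), i.e. world (457,-126), with the cup at (155,220) well clear. I'll descend and grasp.

```bash
sed -i "s/np.round(M.T@(np.array(\[x,y,z\])-p)\/200,4)/(M.T@(np.array([x,y,z])-p)\/200).round(3).tolist()/; s/np.round(np.degrees(R.from_matrix(M.T@D).as_rotvec())\/30,4)/(np.degrees(R.from_matrix(M.T@D).as_rotvec())\/30).round(3).tolist()/" h.py
python3 -m jog '0.121 -0.184 0.2 0 0 0 -1;0.121 -0.184 0.5 0 0 0 -1;0.121 -0.184 0.98 0 0 0 -1;0.121 -0.184 0.98 0 0 0 -1;0.121 -0.184 0.98 0 0 0 -1;0.121 -0.184 0.98 0 0 0 -1;0.121 -0.184 0.98 0 0 0 -1'
python3 -m jog '0 0 0.065 0 0 0 -1;0 0 0.065 0 0 0 -1;0 0 0.065 0 0 0 1;0 0 0.065 0 0 0 1;0 0 0.065 0 0 0 1;0 0 0.065 0 0 0 1;0 0 0.065 0 0 0 1;0 0 0.065 0 0 0 1'
python3 - <<'E'
from h import *
plan((500,-160,130,0),(635,-217,130,0))
E
```

```text
t: 3.25
ee_pos: [456.4, -127.8, 45.1]
orientation: [3.141, -0.002, 0.003]
ft_force: [-0.3, 0.6, 0.2]
width: 87.6
grasp_force: 0.0
t: 4.05
ee_pos: [455.7, -126.5, 30.9]
orientation: [-3.142, 0.0, -0.0]
ft_force: [1.1, 1.5, 5.0]
width: 56.7
grasp_force: 30.0
  to (500, -160, 130, 0) shift [0.222, 0.167, -0.495] turn [-0.0, -0.0, -0.0]
  to (635, -217, 130, 0) shift [0.897, 0.452, -0.495] turn [-0.0, -0.0, -0.0]
```

```bash
python3 -m jog '0 0 -0.25 0 0 0 1;0 0 -0.5 0 0 0 1;0.3 0.2 -0.55 0 0 0 1;0.6 0.4 -0.55 0 0 0 1;0.6 0.45 -0.55 0 0 0 1;0.6 0.45 -0.55 0 0 0 1;0.6 0.45 -0.55 0 0 0 1;0.6 0.45 -0.55 0 0 0 1'
python3 - <<'E'
from h import *
np.set_printoptions(precision=1,suppress=True)
c=cam('wrist');save('w2.png',get_image('wrist'),1.2)
for n in ['steel_dish','draw_tray','yellow_tube']:
    for r in pinpoint(n,'wrist'): print(n,r['confidence'],world(c,r['xyz']))
rects('wrist',c,[('steel_dish',13)],0)
plan((636,-217,60,0),(636,-217,34,0))
E
```

```text
t: 4.85
ee_pos: [573.9, -215.8, 139.7]
orientation: [-3.141, 0.0, 0.004]
ft_force: [-0.5, -0.1, -0.5]
width: 56.7
grasp_force: 29.9
steel_dish 0.85 [ 637.3 -219.2   -1.6]
yellow_tube 0.72 [614.8 -11.1  -1.6]
steel_dish 0.58 8110 mean [ 636.7 -218.7] rect [ 634.9 -218.6] [92.3 91.8] 2.9 pca 102.1
  to (636, -217, 60, 0) shift [0.305, 0.006, 0.403] turn [-0.0, 0.001, 0.001]
  to (636, -217, 34, 0) shift [0.305, 0.006, 0.533] turn [-0.0, 0.001, 0.001]
```

View pics/w2.png

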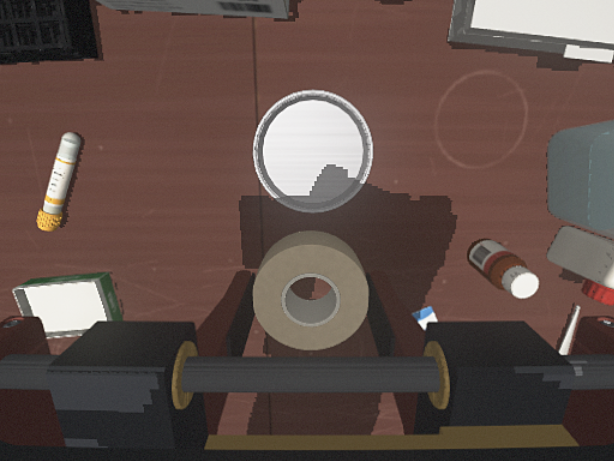

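The dish is at (312,150), world about (636,-218), and the roll is held level at (310,292). I'll lower it in.

```bash
python3 -m jog '0.31 0.012 0 0 0 0 1;0.31 0.012 0.2 0 0 0 1;0.31 0.012 0.4 0 0 0 1;0.31 0.012 0.5 0 0 0 1;0.31 0.012 0.532 0 0 0 1;0.31 0.012 0.532 0 0 0 1;0.31 0.012 0.532 0 0 0 1'
python3 -m jog '0 0 0 0 0 0 -1;0 0 0 0 0 0 -1;0 0 0 0 0 0 -1;0 0 0 0 0 0 -1;0 0 -0.3 0 0 0 -1;0 0 -0.6 0 0 0 -1;0 0 -0.6 0 0 0 -1'
python3 - <<'E'
from h import *
plan((467,-313,180,20),(467,-313,100,20))
E
```

```text
t: 5.8
ee_pos: [637.8, -218.9, 34.9]
orientation: [3.141, 0.0, 0.001]
ft_force: [-0.4, -0.2, 0.6]
width: 56.4
grasp_force: 29.9
t: 6.5
ee_pos: [639.7, -219.8, 159.2]
orientation: [3.139, -0.0, 0.01]
ft_force: [-0.2, -0.6, 0.1]
width: 87.6
grasp_force: 0.0
  to (467, -313, 180, 20) shift [-0.863, 0.466, -0.108] turn [0.006, -0.011, -0.667]
  to (467, -313, 100, 20) shift [-0.865, 0.465, 0.292] turn [0.006, -0.011, -0.667]
```

```bash
python3 -m jog '-1 0.47 -0.1 0 0 0 -1;-1 0.47 -0.1 0 0 0 -1;-1 0.47 -0.1 0 0 0 -1;-1 0.47 -0.1 0 0 0 -1;-1 0.47 -0.1 0 0 0 -1;-1 0.47 -0.1 0 0 0 -1'
python3 - <<'E'
from h import *
np.set_printoptions(precision=1,suppress=True)
c=cam('wrist');save('w3.png',get_image('wrist'),1.2)
for n,z in [('swab_sachet',0),('tape_roll',0),('steel_dish',0)]:
    for r in pinpoint(n,'wrist'): print(n,r['confidence'],world(c,r['xyz']))
rects('wrist',c,[('swab_sachet',8),('tape_roll',27)],0)
plan((466,-314,60,20),(466,-314,20,20))
E
```

```text
t: 7.1
ee_pos: [435.1, -314.0, 174.8]
orientation: [3.142, -0.005, -0.001]
ft_force: [-0.7, 0.6, 0.0]
width: 88.2
grasp_force: 0.0
swab_sachet 0.74 [ 466.1 -316.6   -1.6]
swab_sachet 0.87 2043 mean [ 466.7 -316.2] rect [ 466.2 -316.1] [50.1 49.2] 24.9 pca 177.4
tape_roll 0.76 221 mean [ 605.9 -228.2] rect [ 605.4 -227.4] [33.3  5.6] 89.1 pca 89.0
tape_roll 0.18 1084 mean [ 550.1 -368.7] rect [ 550.4 -368.1] [29.9 37.5] 0.0 pca 113.4
  to (466, -314, 60, 20) shift [0.137, 0.008, 0.571] turn [0.0, -0.0, -0.664]
  to (466, -314, 20, 20) shift [0.137, 0.008, 0.771] turn [0.0, -0.0, -0.664]
```

View pics/w3.png

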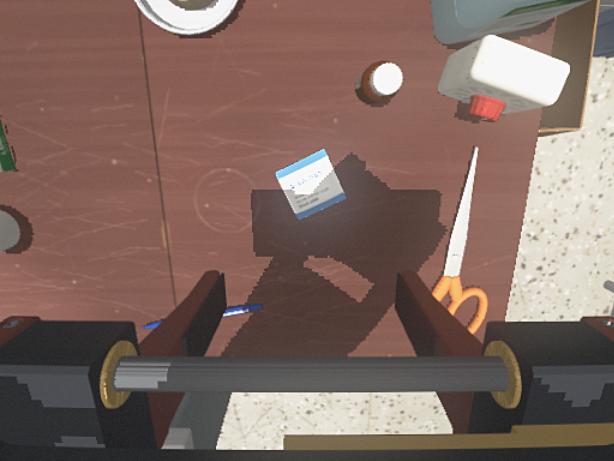

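The swab is at (311,183), its sides turned about 23° (normal direction), centre (466,-316). The amber vial at (380,80) is clear of the fingers.

```bash
python3 -m jog '0.155 0.01 0.1 0 0 -0.783 -1;0.155 0.01 0.3 0 0 -0.783 -1;0.155 0.01 0.5 0 0 -0.783 -1;0.155 0.01 0.65 0 0 -0.783 -1;0.155 0.01 0.774 0 0 -0.783 -1;0.155 0.01 0.774 0 0 -0.783 -1;0.155 0.01 0.774 0 0 -0.783 -1'
python3 -m jog '0 0 0 0 0 0 1;0 0 0 0 0 0 1;0 0 0 0 0 0 1;0 0 0 0 0 0 1;0 0 0 0 0 0 1;0 0 0 0 0 0 1'
python3 - <<'E'
from h import *
plan((466,-316,170,23.5),(575,-220,170,0))
E
```

```text
t: 8.1
ee_pos: [469.4, -314.4, 18.7]
orientation: [-3.075, -0.642, 0.0]
ft_force: [0.8, 0.5, 0.1]
width: 87.7
grasp_force: 0.0
t: 8.7
ee_pos: [468.5, -315.1, 19.6]
orientation: [3.076, 0.639, 0.0]
ft_force: [0.5, -0.1, 0.9]
width: 49.4
grasp_force: 30.0
  to (466, -316, 170, 23.5) shift [-0.013, -0.001, -0.752] turn [0.0, -0.0, -0.001]
  to (575, -220, 170, 0) shift [0.678, -0.224, -0.752] turn [0.0, -0.0, 0.783]
```

```bash
python3 -m jog '0 0 -0.25 0 0 0 1;0 0 -0.5 0 0 0 1;0.2 -0.05 -0.75 0 0 0.3 1;0.68 -0.224 -0.75 0 0 0.783 1;0.68 -0.224 -0.75 0 0 0.783 1;0.68 -0.224 -0.75 0 0 0.783 1;0.68 -0.224 -0.75 0 0 0.783 1;0.68 -0.224 -0.75 0 0 0.783 1'
python3 - <<'E'
from h import *
np.set_printoptions(precision=1,suppress=True)
c=cam('wrist');save('w4.png',get_image('wrist'),1.2)
for n in ['tape_roll','steel_dish','swab_sachet']:
    for r in pinpoint(n,'wrist'): print(n,r['confidence'],world(c,r['xyz']))
rects('wrist',c,[('tape_roll',27),('steel_dish',13)],0)
plan((638,-218.5,80,0),(638,-218.5,48,0))
E
```

```text
t: 9.5
ee_pos: [574.2, -219.9, 168.8]
orientation: [-3.141, -0.003, 0.003]
ft_force: [-0.3, 0.4, 0.6]
width: 49.4
grasp_force: 30.0
tape_roll 0.67 [ 643.4 -221.3    5.6]
steel_dish 0.83 [ 636.1 -221.6   -0.5]
swab_sachet 0.87 [ 569.9 -223.1  148.5]
steel_dish 0.62 4390 mean [ 636.1 -217.7] rect [ 635.2 -218.5] [92.  92.3] 46.2 pca 179.9
steel_dish 0.21 2413 mean [ 637.8 -220.6] rect [ 637.3 -220.6] [58.6 59.3] 0.1 pca -142.9
  to (638, -218.5, 80, 0) shift [0.317, -0.011, 0.446] turn [-0.0, 0.001, -0.003]
  to (638, -218.5, 48, 0) shift [0.317, -0.011, 0.606] turn [-0.0, 0.001, -0.003]
```

View pics/w4.png

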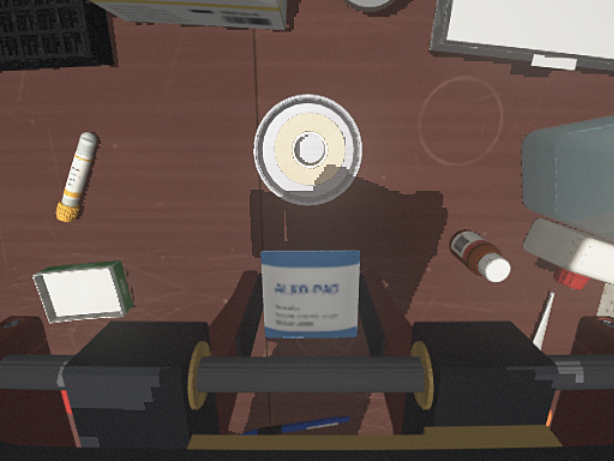

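The roll lies flat and near-centred in the dish at (310,148), and the swab is held square at (310,293). I'll place it on the roll.

```bash
python3 -m jog '0.33 -0.002 0 0 0 0 1;0.33 -0.002 0.2 0 0 0 1;0.33 -0.002 0.4 0 0 0 1;0.33 -0.002 0.55 0 0 0 1;0.33 -0.002 0.605 0 0 0 1;0.33 -0.002 0.605 0 0 0 1;0.33 -0.002 0.605 0 0 0 1'
python3 -m jog '0 0 0 0 0 0 -1;0 0 0 0 0 0 -1;0 0 0 0 0 0 -1;0 0 0 0 0 0 -1;0 0 -0.3 0 0 0 -1;0 0 -0.6 0 0 0 -1;0 0 -0.6 0 0 0 -1'
python3 - <<'E'
from h import *
plan((560,-20,180,-26))
E
```

```text
t: 10.5
ee_pos: [642.1, -219.9, 49.8]
orientation: [3.141, -0.001, 0.003]
ft_force: [-0.4, -0.1, 0.6]
width: 49.7
grasp_force: 30.0
t: 11.2
ee_pos: [643.6, -220.1, 173.6]
orientation: [3.139, -0.0, 0.01]
ft_force: [0.9, 0.5, 1.3]
width: 87.8
grasp_force: 0.0
  to (560, -20, 180, -26) shift [-0.418, -1.0, -0.037] turn [0.001, -0.013, 0.867]
```

```bash
python3 -m jog '-0.5 -0.9 0 0 0 0 -1;-0.5 -0.9 0 0 0 0 -1;-0.5 -0.9 0 0 0 0 -1;-0.5 -0.9 0 0 0 0 -1;-0.5 -0.9 0 0 0 0 -1;-0.5 -0.9 0 0 0 0 -1'
python3 - <<'E'
from h import *
np.set_printoptions(precision=1,suppress=True)
c=cam('wrist');save('w5.png',get_image('wrist'),1.2)
for n in ['yellow_tube','swab_sachet','steel_dish','tape_roll','draw_tray']:
    for r in pinpoint(n,'wrist'): print(n,r['confidence'],world(c,r['xyz']))
rects('wrist',c,[('yellow_tube',8),('swab_sachet',35),('draw_tray',8)],0)
plan((615,-10,23,-26))
E
```

```text
t: 11.8
ee_pos: [541.2, -38.2, 169.0]
orientation: [3.141, 0.004, 0.001]
ft_force: [0.8, -0.3, -1.2]
width: 87.9
grasp_force: 0.0
yellow_tube 0.66 [618.5 -12.4  -5.2]
swab_sachet 0.57 [ 640.3 -222.6   26.2]
tape_roll 0.71 [ 639.1 -220.     4.2]
draw_tray 0.62 [630.9 212.9  -2.9]
yellow_tube 0.86 1127 mean [613.1 -12.3] rect [612.7 -12.8] [16.8 84.1] 63.3 pca 154.4
swab_sachet 0.96 2830 mean [ 639.  -215.9] rect [ 638.3 -216.1] [49.2 49.6] 0.7 pca 54.5
swab_sachet 0.74 10877 mean [638.3 161.9] rect [638.7 173.7] [109.3 109. ] 10.4 pca 163.2
draw_tray 0.92 10939 mean [640.  181.4] rect [640.1 194.5] [121.  120.4] 10.6 pca 163.0
  to (615, -10, 23, -26) shift [0.367, -0.15, 0.726] turn [0.0, 0.0, 0.864]
```

View pics/w5.png

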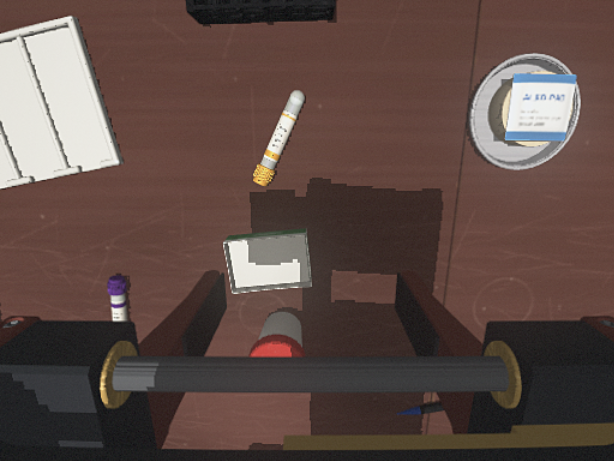

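The swab sits flat on the roll, about 4 mm off centre, at (540,108). The yellow tube is at (278,140), centre (613,-12), heading -26°. The tray's +x heading is about +10°.

```bash
python3 -m jog '0.359 -0.131 0.1 0 0 0.867 -1;0.359 -0.131 0.25 0 0 0.867 -1;0.359 -0.131 0.4 0 0 0.867 -1;0.359 -0.131 0.6 0 0 0.867 -1;0.359 -0.131 0.73 0 0 0.867 -1;0.359 -0.131 0.73 0 0 0.867 -1;0.359 -0.131 0.73 0 0 0.867 -1'
python3 -m jog '0 0 0 0 0 0 1;0 0 0 0 0 0 1;0 0 0 0 0 0 1;0 0 0 0 0 0 1;0 0 0 0 0 0 1;0 0 0 0 0 0 1;0 0 -0.25 0 0 0 1;0 0 -0.5 0 0 0 1'
python3 - <<'E'
from h import *
plan((580,150,160,0))
E
```

```text
t: 12.95
ee_pos: [613.0, -13.4, 21.7]
orientation: [3.061, -0.708, -0.002]
ft_force: [-0.2, 0.4, -0.3]
width: 87.5
grasp_force: 0.0
t: 13.75
ee_pos: [611.6, -13.0, 121.5]
orientation: [3.06, -0.707, -0.008]
ft_force: [1.2, 0.3, 0.2]
width: 26.8
grasp_force: 0.0
  to (580, 150, 160, 0) shift [-0.5, -0.663, -0.192] turn [0.002, 0.01, -0.867]
```

The fingers need over 0.8 s to close, so the tube was missed untouched. I'll go down again with a partial opening.

```bash
python3 -m jog '0 0 0 0 0 0 0;0 0 0.1 0 0 0 0;0 0 0.35 0 0 0 0;0 0 0.492 0 0 0 0;0 0 0.492 0 0 0 0;0 0 0.492 0 0 0 1;0 0 0.492 0 0 0 1;0 0 0.492 0 0 0 1'
python3 -m jog '0 0 0 0 0 0 1;0 0 0 0 0 0 1;0 0 0 0 0 0 1;0 0 0 0 0 0 1'
python3 - <<'E'
from h import *
plan((580,160,150,0))
E
```

```text
t: 14.55
ee_pos: [614.5, -13.2, 25.9]
orientation: [-3.06, 0.707, -0.005]
ft_force: [-0.3, 0.1, -0.5]
width: 23.5
grasp_force: 0.0
t: 14.95
ee_pos: [614.1, -13.2, 25.3]
orientation: [-3.061, 0.707, -0.003]
ft_force: [-0.9, -0.7, 7.4]
width: 11.9
grasp_force: 30.0
  to (580, 160, 150, 0) shift [-0.532, -0.704, -0.624] turn [-0.001, -0.004, -0.867]
```

```bash
python3 -m jog '0 0 -0.25 0 0 0 1;0 0 -0.5 0 0 0 1;-0.532 -0.704 -0.6 0 0 -0.867 1;-0.532 -0.704 -0.6 0 0 -0.867 1;-0.532 -0.704 -0.6 0 0 -0.867 1;-0.532 -0.704 -0.6 0 0 -0.867 1;-0.532 -0.704 -0.6 0 0 -0.867 1;-0.532 -0.704 -0.6 0 0 -0.867 1'
python3 - <<'E'
from h import *
np.set_printoptions(precision=1,suppress=True)
c=cam('wrist');save('w6.png',get_image('wrist'),1.2)
for n in ['yellow_tube','draw_tray']:
    for r in pinpoint(n,'wrist'): print(n,r['confidence'],world(c,r['xyz']))
rects('wrist',c,[('draw_tray',8)],0)
plan((640,213.5,80,10.3),(640,213.5,29,10.3))
E
```

```text
t: 15.75
ee_pos: [579.2, 160.4, 144.2]
orientation: [3.141, 0.002, 0.0]
ft_force: [-0.5, -0.8, 0.4]
width: 11.2
grasp_force: 30.0
yellow_tube 0.9 [580.3 156.8 113.5]
draw_tray 0.68 [539.  382.7  -1.5]
draw_tray 0.6 [630.2 211.5  -0.2]
draw_tray 0.88 19249 mean [641.3 211.5] rect [637.5 211.9] [119.6 148.8] 10.6 pca 102.3
  to (640, 213.5, 80, 10.3) shift [0.302, -0.274, 0.319] turn [0.0, 0.001, -0.347]
  to (640, 213.5, 29, 10.3) shift [0.302, -0.275, 0.574] turn [0.0, 0.001, -0.347]
```

View pics/w6.png

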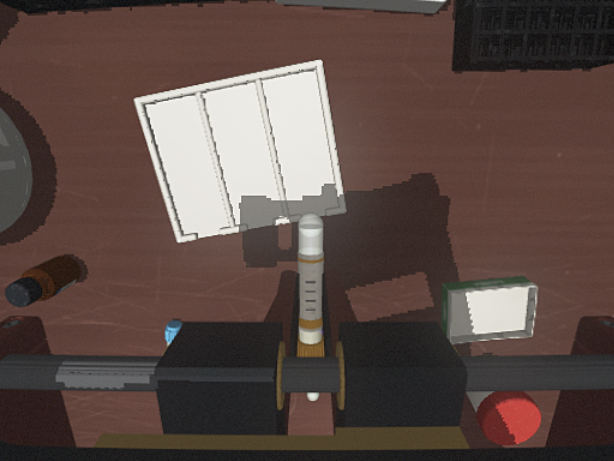

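The tray is at (240,150), centre about (638.5,212.5), yaw +10.5°. The yellow tube is held straight. I'll place it in the middle lane.

```bash
python3 -m jog '0.297 -0.26 0.1 0 0 -0.35 1;0.297 -0.26 0.2 0 0 -0.35 1;0.297 -0.26 0.4 0 0 -0.35 1;0.297 -0.26 0.52 0 0 -0.35 1;0.297 -0.26 0.57 0 0 -0.35 1;0.297 -0.26 0.57 0 0 -0.35 1;0.297 -0.26 0.57 0 0 -0.35 1'
python3 - <<'E'
from h import *
plan((638.5,212.5,29,10.5))
E
```

```text
t: 16.65
ee_pos: [639.3, 211.3, 30.5]
orientation: [-3.129, -0.285, -0.001]
ft_force: [-0.9, -0.2, 0.6]
width: 11.6
grasp_force: 30.0
  to (638.5, 212.5, 29, 10.5) shift [-0.003, -0.007, 0.007] turn [-0.0, -0.001, -0.003]
```

Release with a small opening, then go up.

```bash
python3 -m jog '0 0 0.006 0 0 0 1;0 0 0.006 0 0 0 0.35;0 0 0.006 0 0 0 0.35;0 0 0.006 0 0 0 0.35;0 0 0.006 0 0 0 0.35;0 0 -0.25 0 0 0 0.35;0 0 -0.5 0 0 0 0.35;0 0 -0.7 0 0 0 0.35'
python3 - <<'E'
from h import *
plan((400,155,160,-5))
E
```

```text
t: 17.45
ee_pos: [639.0, 212.2, 172.3]
orientation: [-3.128, -0.287, -0.001]
ft_force: [0.7, 0.0, -0.2]
width: 28.5
grasp_force: 0.0
  to (400, 155, 160, -5) shift [-1.227, 0.064, 0.061] turn [-0.0, -0.002, 0.517]
```

```bash
python3 -m jog '-1 -0.12 0 0 0 0.583 0;-1 -0.12 0 0 0 0.583 0;-1 -0.12 0 0 0 0.583 0;-1 -0.12 0 0 0 0.583 0;-1 -0.12 0 0 0 0.583 0;-1 -0.12 0 0 0 0.583 0'
python3 - <<'E'
from h import *
np.set_printoptions(precision=1,suppress=True)
c=cam('wrist');save('w7.png',get_image('wrist'),1.2)
for n in ['yellow_tube','blue_tube','purple_tube']:
    for r in pinpoint(n,'wrist'): print(n,r['confidence'],world(c,r['xyz']))
rects('wrist',c,[('yellow_tube',11),('blue_tube',8),('purple_tube',8),('draw_tray',8)],0)
plan((444,155,24,-5),(444,294,24,-8))
E
```

```text
t: 18.05
ee_pos: [437.3, 199.4, 170.6]
orientation: [-3.135, 0.19, -0.001]
ft_force: [0.2, 0.6, 0.1]
width: 44.1
grasp_force: 0.0
purple_tube 0.91 [441.6 154.6  -1.5]
yellow_tube 0.62 404 mean [605.8 204.8] rect [606.3 204.6] [23.2 16.1] 9.0 pca -162.4
blue_tube 0.73 881 mean [449.1 290.8] rect [445.4 292. ] [16.5 84.1] 80.5 pca 172.0
purple_tube 0.94 943 mean [445.2 152.5] rect [442.  152.6] [16.  84.1] 84.9 pca 174.0
purple_tube 0.44 3495 mean [412.6 -37.2] rect [414.7 -35.5] [100.6  60.3] 61.1 pca 64.9
draw_tray 0.85 6947 mean [596.8 219.3] rect [587.5 210.5] [158.7  60. ] 82.8 pca 89.8
  to (444, 155, 24, -5) shift [0.055, 0.216, 0.729] turn [0.0, 0.0, -0.067]
  to (444, 294, 24, -8) shift [-0.03, -0.474, 0.729] turn [0.0, 0.0, 0.033]
```

View pics/w7.png

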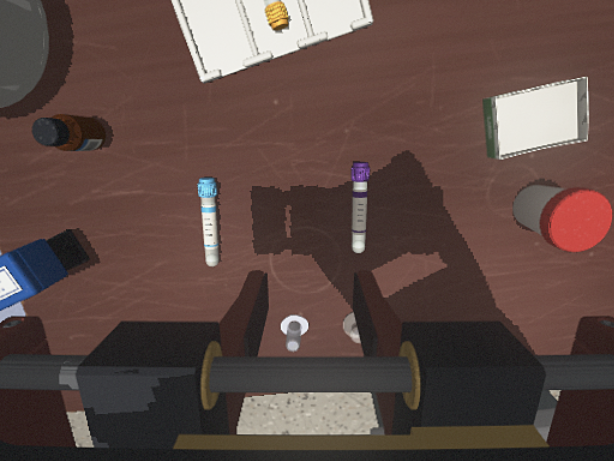

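The yellow tube is lying in the middle lane, its cap at (277,14). Purple is at (360,208), world (443,153), -5°. Blue is at (209,222), world (446,292), -8.5°. I'll take purple first.

```bash
python3 -m jog '0.05 0.225 0.1 0 0 -0.06 0;0.05 0.225 0.3 0 0 -0.06 0;0.05 0.225 0.55 0 0 -0.06 0;0.05 0.225 0.7 0 0 -0.06 0;0.05 0.225 0.732 0 0 -0.06 0;0.05 0.225 0.732 0 0 -0.06 0;0.05 0.225 0.732 0 0 -0.06 1;0.05 0.225 0.732 0 0 -0.06 1'
python3 -m jog '0 0 0 0 0 0 1;0 0 0 0 0 0 1;0 0 0 0 0 0 1;0 0 0 0 0 0 1;0 0 0 0 0 0 1'
python3 - <<'E'
from h import *
plan((630,166.3,110,10.5))
E
```

```text
t: 19.25
ee_pos: [443.4, 153.8, 25.2]
orientation: [-3.137, 0.142, -0.004]
ft_force: [-0.0, 0.1, 0.3]
width: 31.5
grasp_force: 0.0
t: 19.75
ee_pos: [442.7, 153.6, 24.4]
orientation: [-3.138, 0.142, -0.002]
ft_force: [-2.1, 0.5, 7.5]
width: 12.0
grasp_force: 30.0
  to (630, 166.3, 110, 10.5) shift [0.927, -0.148, -0.427] turn [-0.001, -0.002, -0.523]
```

```bash
python3 -m jog '0 0 -0.25 0 0 0 1;0.1 0 -0.45 0 0 -0.2 1;0.9 -0.148 -0.5 0 0 -0.523 1;0.9 -0.148 -0.5 0 0 -0.523 1;0.9 -0.148 -0.5 0 0 -0.523 1;0.9 -0.148 -0.5 0 0 -0.523 1;0.9 -0.148 -0.5 0 0 -0.523 1;0.9 -0.148 -0.5 0 0 -0.523 1'
python3 - <<'E'
from h import *
plan((647,166.3,28,10.5))
E
```

```text
t: 20.55
ee_pos: [622.7, 166.3, 123.0]
orientation: [3.128, 0.287, -0.003]
ft_force: [-1.4, -0.4, 0.1]
width: 11.4
grasp_force: 30.0
  to (647, 166.3, 28, 10.5) shift [0.12, 0.022, 0.475] turn [0.0, 0.004, -0.0]
```

```bash
python3 -m jog '0.12 0.022 0.1 0 0 0 1;0.12 0.022 0.3 0 0 0 1;0.12 0.022 0.4 0 0 0 1;0.12 0.022 0.475 0 0 0 1;0.12 0.022 0.475 0 0 0 1;0.12 0.022 0.475 0 0 0 1'
python3 -m jog '0 0 0 0 0 0 0.4;0 0 0 0 0 0 0.4;0 0 0 0 0 0 0.4;0 0 0 0 0 0 0.4;0 0 -0.25 0 0 0 0.4;0 0 -0.5 0 0 0 0.4;0 0 -0.7 0 0 0 0.4'
python3 - <<'E'
from h import *
plan((490,250,160,-8.5))
E
```

```text
t: 21.15
ee_pos: [647.8, 166.6, 28.9]
orientation: [3.128, 0.288, -0.001]
ft_force: [-0.4, -0.2, 1.2]
width: 11.9
grasp_force: 30.0
t: 21.85
ee_pos: [649.0, 166.7, 171.2]
orientation: [-3.128, -0.287, -0.002]
ft_force: [0.7, 0.9, 0.5]
width: 26.3
grasp_force: 0.0
  to (490, 250, 160, -8.5) shift [-0.706, -0.554, 0.055] turn [-0.001, -0.003, 0.633]
```

```bash
python3 -m jog '-0.706 -0.554 0.05 0 0 0.633 0;-0.706 -0.554 0.05 0 0 0.633 0;-0.706 -0.554 0.05 0 0 0.633 0;-0.706 -0.554 0.05 0 0 0.633 0;-0.706 -0.554 0.05 0 0 0.633 0;-0.706 -0.554 0.05 0 0 0.633 0'
python3 - <<'E'
from h import *
np.set_printoptions(precision=1,suppress=True)
c=cam('wrist');save('w8.png',get_image('wrist'),1.2)
rects('wrist',c,[('yellow_tube',11),('blue_tube',8),('purple_tube',11),('draw_tray',8)],0)
plan((445.5,292,24,-8.5))
E
```

```text
t: 22.45
ee_pos: [489.6, 250.3, 159.1]
orientation: [-3.133, 0.23, -0.002]
ft_force: [0.7, -0.4, 0.0]
width: 43.7
grasp_force: 0.0
yellow_tube 0.75 1167 mean [626.9 208.1] rect [628.1 208. ] [66.5 16.8] 9.7 pca -169.1
blue_tube 0.93 764 mean [448.6 290.3] rect [444.9 291.7] [14.4 84.7] 81.7 pca 172.5
blue_tube 0.54 144 mean [308.1 302.7] rect [308.1 305.2] [46.6  7. ] 78.6 pca 76.9
purple_tube 0.95 827 mean [630.6 162.4] rect [629.8 162.1] [49.5 14.5] 10.0 pca -168.9
draw_tray 0.79 13345 mean [619.8 220.4] rect [631.2 211.1] [108.6 149.4] 10.0 pca 82.7
  to (445.5, 292, 24, -8.5) shift [-0.255, -0.177, 0.673] turn [-0.0, -0.001, -0.002]
```

```bash
python3 -m jog '-0.255 -0.175 0.1 0 0 0 0;-0.255 -0.175 0.3 0 0 0 0;-0.255 -0.175 0.5 0 0 0 0;-0.255 -0.175 0.62 0 0 0 0;-0.255 -0.175 0.673 0 0 0 0;-0.255 -0.175 0.673 0 0 0 0;-0.255 -0.175 0.673 0 0 0 1;-0.255 -0.175 0.673 0 0 0 1'
python3 -m jog '0 0 0 0 0 0 1;0 0 0 0 0 0 1;0 0 0 0 0 0 1;0 0 0 0 0 0 1;0 0 0 0 0 0 1'
python3 - <<'E'
from h import *
plan((620,258.7,110,10.5))
E
```

```text
t: 23.5
ee_pos: [445.4, 292.4, 25.4]
orientation: [-3.131, 0.233, -0.003]
ft_force: [0.8, 0.5, -1.1]
width: 31.4
grasp_force: 0.0
t: 24.0
ee_pos: [444.7, 292.2, 24.8]
orientation: [-3.132, 0.233, -0.001]
ft_force: [-0.4, -1.1, 7.4]
width: 11.4
grasp_force: 30.0
  to (620, 258.7, 110, 10.5) shift [0.892, 0.036, -0.425] turn [-0.001, -0.002, -0.633]
```

```bash
python3 -m jog '0 0 -0.25 0 0 0 1;0.1 0 -0.45 0 0 -0.2 1;0.892 0.036 -0.5 0 0 -0.633 1;0.892 0.036 -0.5 0 0 -0.633 1;0.892 0.036 -0.5 0 0 -0.633 1;0.892 0.036 -0.5 0 0 -0.633 1;0.892 0.036 -0.5 0 0 -0.633 1;0.892 0.036 -0.5 0 0 -0.633 1'
python3 - <<'E'
from h import *
plan((630,258.7,28,10.5))
E
```

```text
t: 24.8
ee_pos: [617.7, 258.3, 123.2]
orientation: [3.128, 0.287, -0.004]
ft_force: [-0.6, -0.2, -0.0]
width: 11.7
grasp_force: 30.0
  to (630, 258.7, 28, 10.5) shift [0.062, 0.009, 0.476] turn [0.001, 0.005, -0.0]
```

```bash
python3 -m jog '0.062 0.009 0.1 0 0 0 1;0.062 0.009 0.3 0 0 0 1;0.062 0.009 0.4 0 0 0 1;0.062 0.009 0.475 0 0 0 1;0.062 0.009 0.475 0 0 0 1;0.062 0.009 0.475 0 0 0 1'
python3 -m jog '0 0 0 0 0 0 0.4;0 0 0 0 0 0 0.4;0 0 0 0 0 0 0.4;0 0 0 0 0 0 0.4;0 0 -0.25 0 0 0 0.4;0 0 -0.5 0 0 0 0.4;-0.2 0 -0.7 0 0 0 0.4;-0.4 0.2 -0.8 0 0 0 0.4'
python3 -m jog '-0.5 0.5 0 0 0 0.35 0;-0.5 0.5 0 0 0 0.35 0;-0.5 0.5 0 0 0 0.35 0;-0.5 0.5 0 0 0 0.35 0;-0.5 0.5 0 0 0 0.35 0;-0.5 0.5 0 0 0 0.35 0'
python3 - <<'E'
from h import *
np.set_printoptions(precision=1,suppress=True)
c=cam('wrist');save('w9.png',get_image('wrist'),1.2)
rects('wrist',c,[('yellow_tube',11),('blue_tube',11),('purple_tube',11),('draw_tray',8),('swab_sachet',35),('steel_dish',13)],0)
E
```

```text
t: 25.4
ee_pos: [631.3, 259.5, 29.2]
orientation: [3.128, 0.289, -0.001]
ft_force: [0.9, 0.7, -0.3]
width: 11.5
grasp_force: 30.0
t: 26.2
ee_pos: [570.1, 218.3, 187.1]
orientation: [-3.126, -0.291, -0.01]
ft_force: [-0.6, -0.5, -0.7]
width: 26.4
grasp_force: 0.0
t: 26.8
ee_pos: [490.2, 100.0, 183.9]
orientation: [-3.141, -0.0, -0.003]
ft_force: [0.1, 1.0, 0.1]
width: 44.1
grasp_force: 0.0
yellow_tube 0.69 1287 mean [633.3 209.3] rect [633.4 209.9] [80.7 19.3] 11.9 pca -169.3
blue_tube 0.72 1311 mean [634.9 258.6] rect [632.4 257.3] [85.8 17.8] 12.5 pca -168.3
blue_tube 0.46 56 mean [338.6 349.3] rect [339.  349.3] [ 6.1 17.6] 1.0 pca 92.7
purple_tube 0.66 931 mean [639.9 163.9] rect [638.8 163.6] [67.7 13.5] 10.5 pca -169.3
draw_tray 0.56 11421 mean [624.2 211.9] rect [631.4 210.7] [112.  149.4] 9.8 pca 91.1
swab_sachet 0.54 1207 mean [629.  201.2] rect [628.9 201.2] [73.2 15.8] 10.3 pca -170.0
swab_sachet 0.33 2208 mean [422. -14.] rect [423.5 -15.9] [75.2 56.2] 17.6 pca -136.2
```

View pics/w9.png

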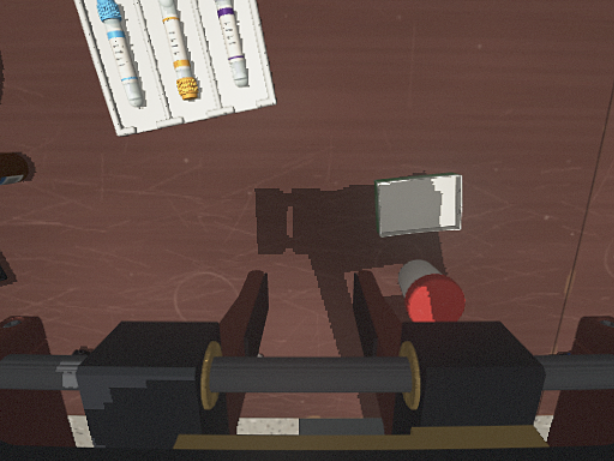

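All three tubes lie in their lanes: blue (122,52), yellow (178,50), purple (232,42). One last look from the top camera.

Run:
```python
from h import *
np.set_printoptions(precision=1,suppress=True)
im=get_image('top');c=cam('top');save('fin.png',im[115:260,110:395],2.7)
rects('top',c,[('yellow_tube',11),('blue_tube',11),('purple_tube',11),('draw_tray',8),('swab_sachet',35),('steel_dish',13)],0)
```

```text
yellow_tube 0.64 86 mean [642.5 213. ] rect [643.4 213.4] [70.8 13.4] 9.5 pca -170.3
blue_tube 0.47 103 mean [320.  323.2] rect [320.1 323.5] [81.1 13. ] 70.4 pca 70.1
purple_tube 0.54 236 mean [ 642.4 -222.2] rect [ 642.6 -222.6] [46.5 49.9] 0.9 pca 88.3
purple_tube 0.42 90 mean [652.3 167.8] rect [651.  167.9] [71.4 13.9] 10.0 pca -169.4
draw_tray 0.93 1209 mean [647.3 221.5] rect [638.3 214.7] [122.2 150.4] 11.1 pca 113.0
swab_sachet 0.78 208 mean [ 636.2 -219.2] rect [ 636.3 -219. ] [42.5 49. ] 0.9 pca 92.4
steel_dish 0.39 85 mean [541.4 386.6] rect [541.1 386.8] [34.9 27.2] 46.2 pca 53.7
```

View pics/fin.png

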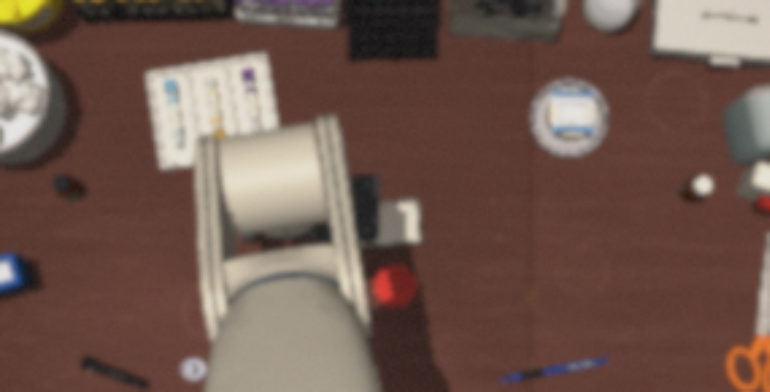

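The final top view shows blue, yellow and purple from left to right in the tray at (210,110), the swab centred on the roll in the dish at (570,115), and the cup and vials undisturbed.

```bash
python3 -c "
from workcell import close_job; print(close_job())"
```

```text
the job is handed in; nothing more can be done
None
```

The job is handed in: blue, yellow and purple tubes lie left to right in the tray lanes, the tape roll is flat in the dish with the swab on top, and the cup and both vials were left standing where they were; the hand-in returned no verdict, so I only have my final camera check.

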